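# Load the test-tile tray into the bench colour reader past its sprung gate

### The job

Load the tray of two glaze test tiles into the bench colour reader: with one fingertip press down the long yellow press plate beside the chute so that the red gate lifts well clear, and while you keep it down push the tray by its upright rear plate with the other fingertip, past the gate, until it stops fully home in the reader. Only then let the press plate come up, so that the gate drops into the slot behind the tiles and shuts. Only push and press: do not lift the tray, do not let the gate down on it on the way, keep both tiles in their pockets and leave the other things on the bench alone.

Things in the scene. Friction and masses are not known exactly. Their poses are not given: they have to be found in the camera images.
- chute: Fixed colour reader with straight loading chute. Origin on the bench under the gate blade, mid-lane; +x = push direction into the reader, z up, -y = side of the press plate (robot's side). Floor 6 mm above the bench, from x -252 mm. Lane 57 mm wide, guides 4 mm thick, 23 mm high. The tray is home, against its stop, when the tray's x in this frame is 0; its yaw is the chute's.
- reader_mouth (a point): middle of the mouth of the reader's tunnel (white and dark housing), chute x 12 mm, 23 mm above the bench, axes as the chute's. Housing from here 144 mm on in x, 48 mm to each side, 94 mm high, round black head on top to 130 mm. Tunnel 60 mm wide, from floor to 42 mm.
- gate (a joint): angle of the sprung gate about its hinge tube (9 mm diameter, along the lane at chute y -38, z 38 mm, x -253 to 5): 0 shut, to 0.85 rad as the press plate goes down and the blade lifts; springs shut when let go. The tray passes above 0.45 rad; 0.6 to 0.75 is comfortable. It turns about the lane's direction, so the tray cannot push it open.
- blade_edge (a point): middle of the lower edge of the red gate blade (part of the gate): 5 mm thick at chute x 0, across the lane from chute y -16 to 20 mm, edge 14 mm above the bench when shut; its corner on the robot's side is 31 mm or more up above 0.6 rad
- press_mid (a point): middle of the yellow press plate's top (part of the gate; black strip). Plate 3 mm thick, chute x -243 to -31 mm, reaching 4 to 43 mm out from the hinge axis, tilted up 15 deg outward when shut. 18 mm out its top is 45 mm above the bench when shut, 32 mm at 0.68 rad. Some 2.5 N starts it, 7 N holds it fully down, anywhere along it; a finger may slide along it.
- tray: loose grey plastic tray standing in the chute, 165 mm long, 54 mm wide, about 0.25 kg, axes as the chute's. Origin on its underside in the middle of its gate slot. Front end at x = 112 mm; two tile pockets (x = 11 to 109 mm) with walls 19 mm high; open gate slot from x = -8 to 8 mm (only the 6 mm base there); upright push plate 7 mm thick, 44 mm high, full width, whose rear face is x = -53 mm.
- tile_front: green glazed test tile, 43 x 43 x 9 mm, loose in the front pocket of the tray, its underside 6 mm above the tray's; origin at the centre of its underside
- tile_rear: the same kind of green tile, 43 x 44 x 8 mm, in the rear pocket; origin at the centre of its underside
- mallet: rubber mallet with a wooden handle, 122 x 263 x 57 mm, lying on the bench; leave alone
- jar_white: glaze jar with a red cap, 52 mm diameter, 66 mm high; leave alone
- chip: speckled tile offcut, 46 x 38 x 12 mm; leave alone
- chip2: plain grey-brown tile offcut, 41 x 37 x 10 mm; leave alone
There are look-alikes about, which are no part of the job. Leave any pink look-alike of the tile_rear alone.

How it is judged:
On the way, in this order (a step that is already met when the one before it is completed fails the run):
1. the gate is held well open by a finger with the tray still in front of it (value of joint gate above 0.45 rad and contact force between the fingers and chute above 0.3 N and x of tray in the frame of chute below -0.112 m), for 0.2 s.
2. the tray is fully home in the reader, the gate still held open by a finger (value of joint gate above 0.45 rad and contact force between the fingers and chute above 0.3 N and x of tray in the frame of chute above -0.004 m), for 0.2 s.
At the end, for the whole second after the job is handed in: the tray lies flat and at rest in the chute within 4 mm of its stop in the reader, both tiles flat in their pockets, and the gate has dropped into the tray's slot and is shut (under 0.06 rad) (x of tray in the frame of chute between -0.004 and 0.003 m and z of tray in the frame of chute below 0.009 m and angle between tray's own z axis and vertical below 0.05 rad and value of joint gate below 0.06 rad and linear speed of tray below 0.01 m/s and horizontal distance between tile_front and tray between 0.08 and 0.09 m and horizontal distance between tile_rear and tray between 0.03 and 0.04 m and height (world z) of each of tile_front, tile_rear below 0.016 m); the robot touches nothing.
It fails at once if the gate is let down (below 0.45 rad) on the tray while the tray is passing under it (value of joint gate below 0.45 rad and x of tray in the frame of chute between -0.11 and -0.007 m).
It fails at once if the tray is lifted or tipped instead of pushed (z of tray in the frame of chute above 0.013 m or angle between tray's own z axis and vertical above 0.12 rad).
It fails at once if a tile leaves its pocket (height (world z) of any of tile_front, tile_rear above 0.025 m).
It fails at once if one of the other things on the bench is disturbed (distance of any of mallet, jar_white, chip, chip2 from where it was at the start of the episode above 0.03 m).
It also fails if it takes over 35 s, if anything falls off the work surface, if the arm or the gripper's body presses on something with over 40 N, if the wrist force passes 120 N, or if a joint passes its speed limit or range.

### The arm

A 7-joint arm with a two-finger parallel gripper is mounted at the origin on a cart in front of the work surface, level with it; the furniture and walls round the work are solid. World frame = base frame: x ahead of the robot, y to its left, z up, the work surface at z = 0. Lengths are in m, angles in rad, forces in N, time in s.
With the tool pointing down it reaches from about 0.4 to 0.85 m from the base axis. Payload 4.5 kg.
Tool frame: the origin (TCP) lies between the finger pads; the fingertips stand 22 mm ahead of it and the grasp point (between the pads) lies 3 mm ahead of it; z points along the fingers, y is the line along which they close (so a half turn about z gives the same grasp; the last joint's range is limited). The gripper opens to 88 mm and grips with 3 to 60 N. Pads are 18 mm wide; open, the fingers measure 123 mm over their backs; the gripper's body (75 mm by 187 mm) begins 45 mm behind the grasp point.
Start: joints at [1.18, 0.689, -0.195, 1.565, 0.157, 0.902, -0.215], TCP at [0.258, -0.569, 0.261] pointing down, gripper open.
Joint ranges: [-3.01, 3.01], [-0.46, 2.08], [-1.47, 1.51], [0.13, 2.56], [-1, 4.14], [0.04, 2.09], [-2.66, 2.66]. Speed limits (rad/s): [2.57, 2.57, 3.14, 3.14, 3.14, 3.14, 3.14].

### API

Orientations are given as a 3x3 rotation matrix whose columns are the frame's x, y, z axes.
In Python, from workcell import manip, optics, sign_off gives the robot as it stands. The module is installed in compiled form; this text tells all that it offers.
- The arm moves only by the tool move_arm, never from a script. Its arguments are lists of equal length, an entry for each row: "hand": the opening in per cent of the stroke, from 0 (shut) to 100 (fully open); "slide": the shift along the tool's x, y, z in m, a list of three; "twist": the turn about the tool's z in rad. In form: {"hand": [hand, ...], "slide": [[x, y, z], ...], "twist": [twist, ...]}. A call has 1 to 8 rows; each row is the pose to reach, as a shift and turn from the pose commanded when the call began, along the tool's axes at that moment; what a row does not reach only later rows make up. A row lasts 1/12 s, in which the tool goes at most 41.7 mm and 7.16 degrees, less where a joint would pass 70% of its speed; a pose out of reach is approached as far as the arm can. A call with a gripper value outside its range is refused whole. The fingers move at their own pace and stop on an object; "force" is the grip in N (left out, the last holds). Time passes only in rows, so rows that repeat a pose let the fingers close. It gives the time, the measured TCP pose, the force, the opening and the grip force at its end, in the units of the state.
- manip.read_state(): the state, without advancing time (a new reading comes with each control period).
- optics.get_image(name): name is "scene" or "top" or "wrist"; returns a dict with "image" (384x512x3 uint8, red, green, blue), "K" (3x3 intrinsics, pixels), "R" (3x3) and "t" (3): a world point X has camera coordinates R X + t. Camera axes: x right, y down, z forward; pixel columns grow to the right and rows downward; lengths in m; the calibration is good to about 2 mm. A picture is of the moment at which its call begins. There is no depth.
- sign_off(): hands the job in; it is judged then, once.
The state is a dict: "time": time; "joints": joint angles; "dq": joint speeds; "joint_torque": joint torques, N m; "position": TCP position; "orientation": TCP orientation; "contact_force": force on the tool from outside, world axes, zero at the start; "wrist_torque": the same for the moment, N m; "finger_gap": finger opening in m; "gripper_force": force on a finger pad.
Only numpy, scipy, OpenCV 4.12 (cv2) and the standard library are available. Lean on these libraries where they do the work, as an engineer would, in place of code of your own. Each camera call takes 0.05 s, during which the arm holds its last target. There are 200 camera calls.

## Working session

There is one attempt and no reset: what is moved stays moved. The work goes in short steps, Python scripts to look and compute and a tool call to move; the robot and the scene stay as the last step left them, time stands still between calls to the robot, and variables do not carry over. Pictures are saved under pics/ and viewed, at most 10 in all, crops included, and the job is handed in when it is done.

Besides the shell and the picture viewer there is one more tool, called after "Emit:" by a JSON object that holds its "name" and its "arguments". move_arm: Moves the arm, as the interface text tells. Its arguments: {"type":"object","properties":{"hand":{"type":"array"},"slide":{"type":"array"},"twist":{"type":"array"},"force":{"type":"number"}},"required":["hand","slide","twist"]}

```bash
mkdir -p pics; python3 - <<'E'
from workcell import manip, optics
import cv2,numpy as np,pickle
d={}
for n in ["scene","top"]:
    r=optics.get_image(n);d[n]=r;cv2.imwrite(f"pics/{n}0.png",cv2.cvtColor(r["image"],cv2.COLOR_RGB2BGR))
pickle.dump(d,open("v0.pkl","wb"))
a=np.hstack([])
s=manip.read_state();print({k:np.round(v,3) for k,v in s.items()})
E
```

```text
Traceback (most recent call last):
ValueError: need at least one array to concatenate
```

View pics/top0.png

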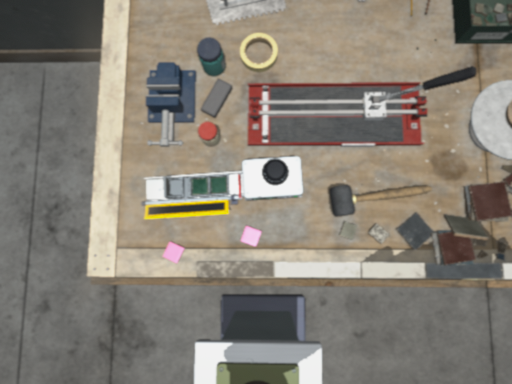

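View pics/scene0.png

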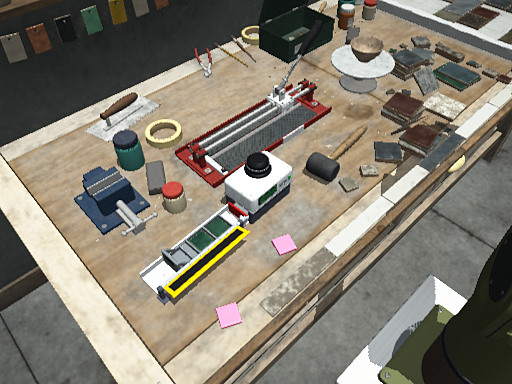

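The top view shows the chute running left to right: yellow plate at (145–230, 210), tray at about (167–228, 186) with green tiles, red blade by (240, 185), reader at (272, 177). Look-alikes: the pink tiles at (173, 252) and (251, 236) in the top view. The green tiles in the tray at (200, 186) and (218, 186) are the real ones. The robot is at the bottom, so the push goes about world -y.

```bash
cat > h.py <<'E'
import numpy as np,cv2
def ray(c,p):
    d=c["R"].T@np.linalg.inv(c["K"])@np.array([p[0],p[1],1.]);return -c["R"].T@c["t"],d
def onz(c,p,z):
    o,d=ray(c,p);return o+d*(z-o[2])/d[2]
def proj(c,X):
    q=(c["R"]@np.atleast_2d(X).T).T+c["t"];q=q@c["K"].T;return q[:,:2]/q[:,2:]
def mask(c,lo,hi):
    return cv2.inRange(cv2.cvtColor(c["image"],cv2.COLOR_RGB2HSV),lo,hi)
def chute(o,yaw,P):
    c,s=np.cos(yaw),np.sin(yaw);return np.atleast_2d(P)@np.array([[c,-s,0],[s,c,0],[0,0,1]]).T+[o[0],o[1],0]
E
python3 - <<'E'
from workcell import manip
from h import *
import pickle
from scipy.optimize import least_squares
d=pickle.load(open("v0.pkl","rb"))
s=manip.read_state();print({k:np.round(v,3).tolist() for k,v in s.items()})
P=[]
for x in(-243,-31):
    for r in(4,43): P.append([x,-38-r*np.cos(.262)-2*0,38+r*np.sin(.262)+2])
P=np.array(P)/1000
obs={}
for n,roi in(("top",(130,190,240,230)),("scene",(140,215,260,310))):
    m=mask(d[n],(22,150,110),(34,255,255));z=np.zeros_like(m);x0,y0,x1,y1=roi;z[y0:y1,x0:x1]=m[y0:y1,x0:x1]
    cs,_=cv2.findContours(z,cv2.RETR_EXTERNAL,cv2.CHAIN_APPROX_NONE);c=max(cs,key=cv2.contourArea)
    h=cv2.convexHull(c);e=.01
    while True:
        q=cv2.approxPolyDP(h,e*cv2.arcLength(h,True),True)
        if len(q)<=4:break
        e+=.005
    print(n,q[:,0].tolist(),cv2.minAreaRect(c));obs[n]=q[:,0].astype(float)
def res(v,full=False):
    out=[]
    for n in obs:
        p=proj(d[n],chute(v[:2],v[2],P))
        D=np.linalg.norm(p[:,None]-obs[n][None],axis=2);j=D.argmin(1);out+=list((p-obs[n][j]).ravel())
    return np.array(out)
c0=onz(d["top"],(240,185),0.02)
f=least_squares(res,[c0[0],c0[1],-1.57],loss="soft_l1")
print(f.x,np.round(f.fun,1))
v=f.x
for n in obs:
    im=cv2.cvtColor(d[n]["image"],cv2.COLOR_RGB2BGR);x0,y0,x1,y1=(125,140,325,240) if n=="top" else (130,170,310,310)
    k=4 if n=="top" else 3
    im=cv2.resize(im[y0:y1,x0:x1],None,fx=k,fy=k,interpolation=cv2.INTER_CUBIC)
    L=[P[[0,1,3,2,0]],np.array([[-.252,-.0285,.023],[0,-.0285,.023]]),np.array([[-.252,.0285,.023],[0,.0285,.023]]),np.array([[.012,-.048,.094],[.156,-.048,.094],[.156,.048,.094],[.012,.048,.094],[.012,-.048,.094]])]
    for l in L:
        p=((proj(d[n],chute(v[:2],v[2],l))-[x0,y0]+.5)*k).astype(int)
        cv2.polylines(im,[p.reshape(-1,1,2)],False,(255,0,255),1)
    cv2.imwrite(f"pics/{n}1.png",im)
E
```

```text
{'time': 0.1, 'joints': [1.18, 0.69, -0.195, 1.566, 0.157, 0.902, -0.215], 'dq': [-0.001, 0.0, -0.0, -0.002, 0.001, -0.001, 0.0], 'joint_torque': [-0.003, -52.85, -1.271, -15.384, -0.053, 0.002, 0.0], 'position': [0.257, -0.569, 0.26], 'orientation': [[0.911, 0.412, -0.001], [0.412, -0.911, 0.001], [-0.0, -0.002, -1.0]], 'contact_force': [0.757, -0.712, 0.556], 'wrist_torque': [-0.019, -0.01, 0.021], 'gripper_force': 0.0, 'finger_gap': 0.088}
top [[228, 201], [228, 213], [145, 218], [148, 205]] ((186.48329162597656, 209.22100830078125), (14.154544830322266, 83.8691635131836), 86.56636810302734)
scene [[249, 231], [174, 297], [164, 288], [234, 228]] ((206.86032104492188, 259.92584228515625), (14.504340171813965, 101.70654296875), 49.76364517211914)
[ 0.55218607  0.04804878 -1.49802186] [-2.3 -0.2 -0.2  1.3  0.2 -2.1  0.6  0.4 -1.3 -0.1  0.   0.2  3.1 -3.1
  0.1  0.4]
```

View pics/top1.png

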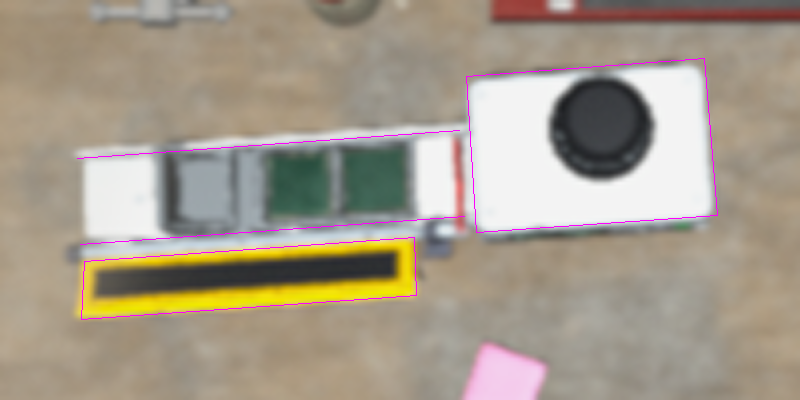

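The drawn outline fits the plate, guides and housing to about 2 mm. The tray is at the middle left, with its push plate at crop (163, 195) and the two green tiles at crop (300, 183) and (375, 178). Next I'll measure the tray and work out the moves.

```bash
cat >> h.py <<'E'
O=np.array([.5522,.0480]);YAW=-1.498
def tochute(X,o=O,yaw=YAW):
    d=np.array(X)[:2]-o;c,s=np.cos(yaw),np.sin(yaw);return np.array([c*d[0]+s*d[1],-s*d[0]+c*d[1]])
def plan(s,X,yawy=None):
    """slide and twist from state s to world X, tool y along chute +y"""
    R=np.array(s["orientation"]);sl=R.T@(np.array(X)-s["position"])
    t=YAW+np.pi/2 if yawy is None else yawy
    cur=np.arctan2(R[1,1],R[0,1]);tw=-(t-cur+np.pi)%(2*np.pi)
    tw=-((t-cur+np.pi)%(2*np.pi)-np.pi)
    return np.round(sl,4),round(tw,3)
E
python3 - <<'E'
from h import *;from workcell import manip;import pickle
d=pickle.load(open("v0.pkl","rb"));c=d["top"]
print("rear",tochute(onz(c,(163/4+124.6,195/4+139.6),.050)),"front",tochute(onz(c,(413/4+124.6,180/4+139.6),.025)))
s=manip.read_state()
print(plan(s,[.46,-.2,.26]))
X=chute(O,YAW,[-.225,-.028,.16]);print(X,plan(s,X[0]))
E
```

```text
rear [-0.18852287 -0.00448873] front [-0.03166431 -0.0025318 ]
(array([ 0.3367, -0.2526,  0.0004]), np.float64(-1.219))
[[0.50790945 0.27036759 0.16      ]] (array([ 0.5743, -0.6613,  0.101 ]), np.float64(-1.219))
```

Emit:
{"name": "move_arm", "arguments": {"hand": [64,64,64,64,64,64,64,64], "slide": [[0.337,-0.253,0],[0.337,-0.253,0],[0.337,-0.253,0],[0.337,-0.253,0],[0.337,-0.253,0],[0.337,-0.253,0],[0.337,-0.253,0],[0.337,-0.253,0]], "twist": [-1.22,-1.22,-1.22,-1.22,-1.22,-1.22,-1.22,-1.22]}}

```text
time: 0.77
position: [0.4183, -0.2754, 0.2607]
orientation: [[0.14, 0.99, -0.0], [0.99, -0.14, -0.0], [-0.0, -0.0, -1.0]]
contact_force: [-0.3, 0.4, 0.3]
finger_gap: 0.0564
gripper_force: 0.0
```

```bash
python3 - <<'E'
from h import *;from workcell import manip
s=manip.read_state();print(s["time"],s["position"],s["joints"],s["finger_gap"])
print(plan(s,[.508,.27,.22]))
E
```

```text
0.7667 [ 0.41833111 -0.27544001  0.26065241] [ 0.78695847  0.55661916 -0.46490121  1.92458842  0.35827754  0.74229136
 -0.02503249] 0.05643776169446274
(array([0.5526, 0.0126, 0.0406]), np.float64(-0.213))
```

Emit:
{"name": "move_arm", "arguments": {"hand": [64,64,64,64,64,64,64,64], "slide": [[0.04,0.0,0],[0.08,0.0,0],[0.12,0.0,0],[0.16,0.0,0],[0.2,0.0,0],[0.24,0.0,0],[0.28,0.0,0],[0.32,0.0,0]], "twist": [-0.1,-0.2,-0.21,-0.21,-0.21,-0.21,-0.21,-0.21]}}

```text
time: 1.43
position: [0.4643, 0.0411, 0.2606]
orientation: [[-0.064, 0.998, -0.0], [0.998, 0.064, -0.0], [-0.0, -0.0, -1.0]]
contact_force: [-0.6, 0.4, -0.1]
finger_gap: 0.0565
gripper_force: 0.0
```

```bash
python3 - <<'E'
from h import *;from workcell import manip
s=manip.read_state();print(s["time"],s["position"],s["joints"],s["finger_gap"])
print(plan(s,[.508,.27,.22]))
E
```

```text
1.4333 [0.46428931 0.04107013 0.26056292] [ 0.13687232  0.51847689 -0.49238294  2.01828902  0.37573504  0.69331317
 -0.53010215] 0.056451550748978535
(array([0.2257, 0.0582, 0.0404]), np.float64(-0.009))
```

Emit:
{"name": "move_arm", "arguments": {"hand": [64,64,64,64,64,64,64,64], "slide": [[0.04,0.01,0],[0.08,0.02,0],[0.12,0.03,0.01],[0.16,0.04,0.02],[0.2,0.05,0.03],[0.226,0.058,0.04],[0.226,0.058,0.04],[0.226,0.058,0.04]], "twist": [-0.009,-0.009,-0.009,-0.009,-0.009,-0.009,-0.009,-0.009]}}

```text
time: 2.1
position: [0.507, 0.2703, 0.2196]
orientation: [[-0.076, 0.997, -0.002], [0.997, 0.076, -0.0], [-0.0, -0.002, -1.0]]
contact_force: [0.1, -0.5, -0.3]
finger_gap: 0.0566
gripper_force: 0.0
```

```bash
python3 - <<'E'
from h import *;from workcell import manip,optics
c=optics.get_image("wrist")
s=manip.read_state();print(s["time"],s["position"],s["joints"],s["finger_gap"],tochute(s["position"]))
im=cv2.cvtColor(c["image"],cv2.COLOR_RGB2BGR)
a=np.radians(15)
P=[[x,-.038-r*np.cos(a),.0395+r*np.sin(a)] for x,r in((-.243,.004),(-.243,.043),(-.031,.043),(-.031,.004),(-.243,.004))]
for l in [P]+[[[-.252,y,.023],[0,y,.023]] for y in(-.0285,.0285)]+[[[-.193,-.027,.05],[-.193,.027,.05]]]:
    p=np.round(proj(c,chute(O,YAW,l))).astype(int);cv2.polylines(im,[p.reshape(-1,1,2)],False,(255,0,255),1)
cv2.imwrite("pics/w1.png",im);import pickle;pickle.dump(c,open("w1.pkl","wb"))
print(np.round(-c["R"].T@c["t"],3))
E
```

```text
2.15 [0.50748891 0.26817873 0.21999926] [-0.31454506  0.69932914 -0.43193914  1.75619122  0.39588808  0.77538328
 -0.87052549] 0.056535261064573634 [-0.22284752 -0.02857862]
[0.501 0.337 0.344]
```

View pics/w1.png

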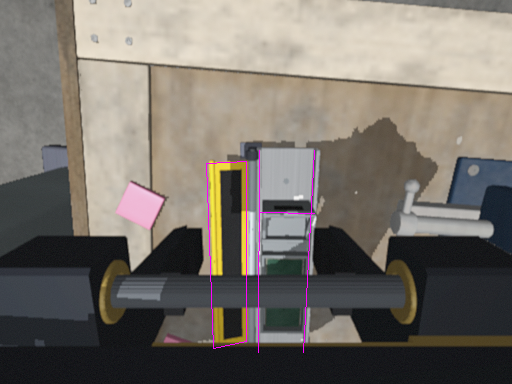

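The wrist view agrees: plate outline at (207–247, 162–348), push plate's upper rear edge at row ~212 (tray x ≈ -0.140), lane columns 258–316. I'll check the yaw with the yellow edge, then descend.

```bash
python3 - <<'E'
from h import *;import pickle
c=pickle.load(open("w1.pkl","rb"));m=mask(c,(22,130,90),(34,255,255));m[:,270:]=0
a=np.radians(15)
L=[]
for y in range(175,335,12):
    xs=np.where(m[y])[0]
    if len(xs)<3: continue
    p=(xs[0]-.5,y);q=(xs[-1]+.5,y)
    L.append(np.r_[tochute(onz(c,p,.0395+.043*np.sin(a))),tochute(onz(c,q,.0395+.004*np.sin(a)))])
L=np.array(L);print(np.round(L[:,[0,1,3]]*1000,1))
print(np.polyfit(L[:,0],L[:,1],1),"exp y -79.5,-41.9")
xs=np.where(m.any(1))[0];print(xs[0]);print(tochute(onz(c,(228,xs[0]-.5),.044)))
E
```

```text
[[-231.   -77.4  -40. ]
 [-219.1  -76.9  -40. ]
 [-206.8  -77.3  -40.1]
 [-194.3  -76.8  -40.1]
 [-181.6  -77.2  -40.2]
 [-168.5  -77.7  -40.2]
 [-155.2  -77.1  -40.2]
 [-141.6  -77.5  -40.3]
 [-127.  -189.1  -40.3]
 [-112.7 -195.1 -197.5]
 [ -67.9 -200.7  -40.6]
 [ -53.1  -78.3  -40.6]]
[-0.53062001 -0.18895317] exp y -79.5,-41.9
160
[-0.24523297 -0.05888796]
```

```bash
sed -i 's/YAW=-1.498/YAW=-1.502/' h.py; python3 - <<'E'
from h import *;from workcell import manip
s=manip.read_state()
for z in(.085,.0535):
    X=chute(O,YAW,[-.221,-.028,z])[0];print(X,plan(s,X))
E
```

```text
[0.50907424 0.26655244 0.085     ] (array([-0.0015,  0.0017,  0.135 ]), np.float64(0.005))
[0.50907424 0.26655244 0.0535    ] (array([-0.0015,  0.0017,  0.1665]), np.float64(0.005))
```

Emit:
{"name": "move_arm", "arguments": {"hand": [64,64,64,64,64,64,64,64], "slide": [[-0.001,0.001,0.03],[-0.001,0.002,0.06],[-0.001,0.002,0.09],[-0.001,0.002,0.115],[-0.001,0.002,0.13],[-0.001,0.002,0.135],[-0.001,0.002,0.135],[-0.001,0.002,0.135]], "twist": [0.005,0.005,0.005,0.005,0.005,0.005,0.005,0.005]}}

```text
time: 2.82
position: [0.5107, 0.2669, 0.0866]
orientation: [[-0.067, 0.998, 0.001], [0.998, 0.067, -0.0], [-0.0, 0.001, -1.0]]
contact_force: [-0.7, -0.9, 1.0]
finger_gap: 0.0564
gripper_force: 0.0
```

```bash
python3 - <<'E'
from h import *;from workcell import manip,optics
c=optics.get_image("wrist");e=optics.get_image("scene")
s=manip.read_state();print(s["time"],s["position"],tochute(s["position"]),s["contact_force"])
print(plan(s,chute(O,YAW,[-.221,-.028,.0535])[0]))
im=c["image"][60:384,100:420];jm=cv2.resize(e["image"][180:320,110:290],None,fx=2.3,fy=2.3)
jm=cv2.resize(e["image"][180:320,110:290],(int(180*324/140),324))
cv2.imwrite("pics/w2.png",cv2.cvtColor(np.hstack([im,jm]),cv2.COLOR_RGB2BGR))
E
```

```text
2.9167 [0.51101682 0.26765686 0.08717165] [-0.22196827 -0.02598609] [ 0.50615934 -0.0604636   0.07994858]
(array([-0.001 , -0.0021,  0.0337]), np.float64(-0.002))
```

View pics/w2.png

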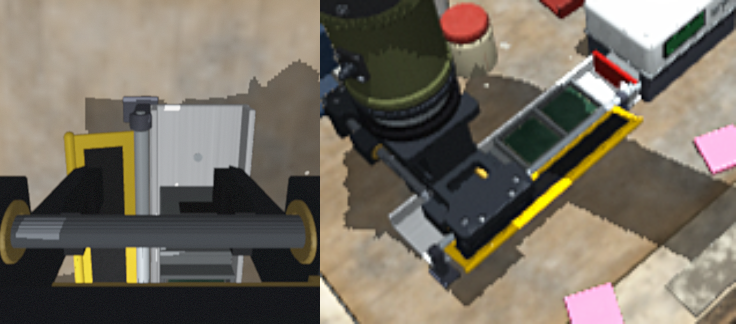

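Left: one finger is above the yellow plate (crop 105, 180) and the other above the lane behind the tray (crop 215, 180); both are clear. Next, press.

Emit:
{"name": "move_arm", "arguments": {"hand": [64,64,64,64,64,64,64,64], "slide": [[0,-0.001,0.006],[0,-0.002,0.012],[0,-0.002,0.018],[0,-0.002,0.024],[0,-0.002,0.029],[0,-0.002,0.033],[0,-0.002,0.033],[0,-0.002,0.033]], "twist": [0,0,0,0,0,0,0,0]}}

```text
time: 3.58
position: [0.5083, 0.2677, 0.0526]
orientation: [[-0.068, 0.998, 0.0], [0.998, 0.068, -0.0], [-0.0, 0.0, -1.0]]
contact_force: [-1.4, -0.5, 4.9]
finger_gap: 0.0565
gripper_force: 2.3
```

```bash
python3 - <<'E'
from h import *;from workcell import manip,optics
c=optics.get_image("wrist");e=optics.get_image("scene")
s=manip.read_state();print(s["time"],s["position"],tochute(s["position"]),s["contact_force"])
im=c["image"][60:384,100:420]
jm=cv2.resize(e["image"][180:320,110:290],(int(180*324/140),324),interpolation=cv2.INTER_CUBIC)
cv2.imwrite("pics/w3.png",cv2.cvtColor(np.hstack([im,jm]),cv2.COLOR_RGB2BGR))
# plate far-end outer corner / blade edge predicted in scene for several angles
for g in(.0,.45,.6,.68,.75,.85):
    a=.262-g;P=[-.031,-.038-.043*np.cos(a),.038+.043*np.sin(a)]
    c_,s_=np.cos(g),np.sin(g);b=np.array([.02+.038,.014-.038]);B=[0,-.038+c_*b[0]-s_*b[1],.038+s_*b[0]+c_*b[1]]
    print(g,[np.round((q-[110,180])*324/140+[320,0]) for q in proj(e,chute(O,YAW,[P,B]))])
E
```

```text
3.6833 [0.50824564 0.26769408 0.05286082] [-0.2221959  -0.02874816] [0.10341407 0.95411495 4.05576318]
0.0 [array([642., 120.]), array([594.,  70.])]
0.45 [array([643., 132.]), array([589.,  50.])]
0.6 [array([642., 135.]), array([589.,  45.])]
0.68 [array([641., 136.]), array([590.,  43.])]
0.75 [array([640., 137.]), array([590.,  41.])]
0.85 [array([638., 138.]), array([592.,  38.])]
```

View pics/w3.png

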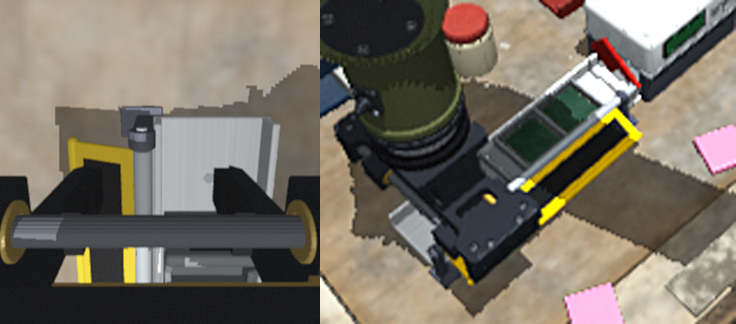

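The gate is up: blade edge near (592, 40) and plate corner near (641, 137) in the scene crop, which matches about 0.7 rad. The force is steady at 4–5 N. Now push.

Emit:
{"name": "move_arm", "arguments": {"hand": [64,64,64,64,64,64,64,64], "slide": [[-0.003,0,0],[-0.008,0,0],[-0.013,0,0],[-0.018,0,0],[-0.023,0,0],[-0.028,0,0],[-0.033,0,0],[-0.038,0,0]], "twist": [0,0,0,0,0,0,0,0]}}

```text
time: 4.35
position: [0.5104, 0.2302, 0.0527]
orientation: [[-0.069, 0.998, -0.0], [0.998, 0.069, 0.002], [0.002, 0.0, -1.0]]
contact_force: [-2.0, 5.5, 3.9]
finger_gap: 0.0568
gripper_force: 3.2
```

```bash
python3 - <<'E'
from h import *;from workcell import manip,optics
c=optics.get_image("wrist");e=optics.get_image("scene")
s=manip.read_state();print(s["time"],s["position"],tochute(s["position"]),s["contact_force"])
im=c["image"][60:384,100:420]
jm=cv2.resize(e["image"][180:320,110:290],(int(180*324/140),324),interpolation=cv2.INTER_CUBIC)
cv2.imwrite("pics/w4.png",cv2.cvtColor(np.hstack([im,jm]),cv2.COLOR_RGB2BGR))
E
```

```text
4.45 [0.5105189  0.22867797 0.05270853] [-0.18311582 -0.02916232] [-0.72291511  3.29391627  4.62713151]
```

View pics/w4.png

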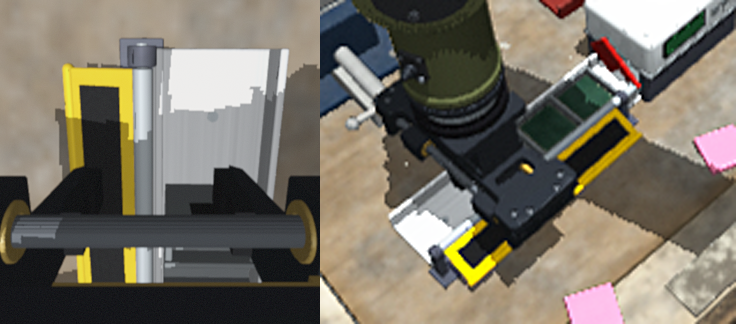

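The tray is moving ahead of the finger, with the green tiles shifted to (590, 92) in the scene crop. The gate is still open and there is 3–5 N of push. Continuing.

Emit:
{"name": "move_arm", "arguments": {"hand": [64,64,64,64,64,64,64,64], "slide": [[-0.005,0,0],[-0.011,0,0],[-0.017,0,0],[-0.023,0,0],[-0.029,0,0],[-0.035,0,0],[-0.041,0,0],[-0.047,0,0]], "twist": [0,0,0,0,0,0,0,0]}}

```text
time: 5.12
position: [0.5136, 0.1835, 0.0527]
orientation: [[-0.069, 0.998, 0.0], [0.998, 0.069, 0.002], [0.002, 0.0, -1.0]]
contact_force: [-2.1, 4.5, 4.7]
finger_gap: 0.0562
gripper_force: 3.2
```

Emit:
{"name": "move_arm", "arguments": {"hand": [64,64,64,64,64,64,64,64], "slide": [[-0.006,0,0],[-0.012,0,0],[-0.018,0,0],[-0.024,0,0],[-0.03,0,0],[-0.036,0,0],[-0.041,0,0],[-0.045,0,0]], "twist": [0,0,0,0,0,0,0,0]}}

```text
time: 5.78
position: [0.5166, 0.1382, 0.0527]
orientation: [[-0.069, 0.998, -0.0], [0.998, 0.069, 0.001], [0.001, -0.0, -1.0]]
contact_force: [-2.1, 5.4, 4.6]
finger_gap: 0.056
gripper_force: 3.3
```

```bash
python3 - <<'E'
from h import *;from workcell import manip,optics
e=optics.get_image("scene")
s=manip.read_state();print(s["time"],s["position"],tochute(s["position"]),s["contact_force"])
jm=cv2.resize(e["image"][150:310,110:310],(750,600),interpolation=cv2.INTER_CUBIC)
cv2.imwrite("pics/w5.png",cv2.cvtColor(jm,cv2.COLOR_RGB2BGR))
E
```

```text
5.8333 [0.51667802 0.13712943 0.05268877] [-0.09136045 -0.02931101] [-3.13699091  4.30633789  5.95522539]
```

View pics/w5.png

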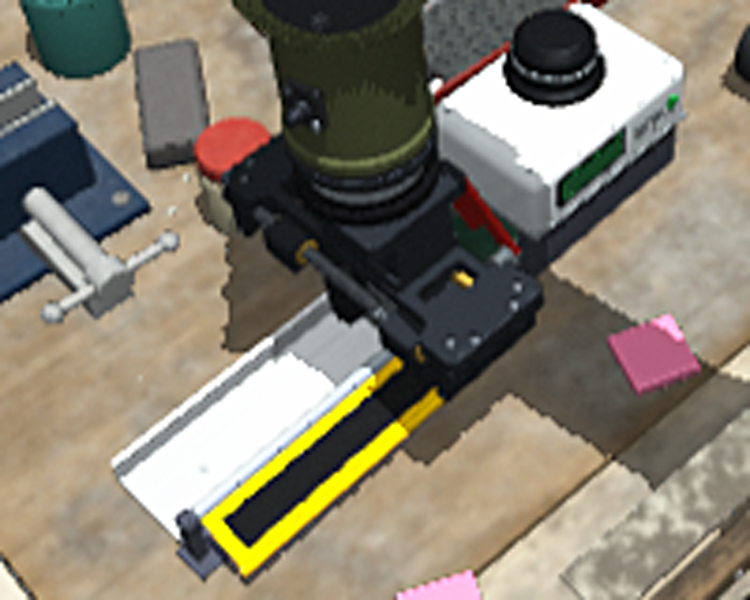

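The gripper is approaching the reader. The blade is up at (485, 215), a green tile shows beneath it at (475, 240), and the jar's cap (235, 150) is clear below the gripper body. I'll creep the last 30 mm.

Emit:
{"name": "move_arm", "arguments": {"hand": [64,64,64,64,64,64], "slide": [[-0.004,0,0],[-0.008,0,0],[-0.012,0,0],[-0.016,0,0],[-0.02,0,0],[-0.023,0,0]], "twist": [0,0,0,0,0,0]}}

```text
time: 6.33
position: [0.5181, 0.1154, 0.0527]
orientation: [[-0.069, 0.998, -0.0], [0.998, 0.069, 0.001], [0.001, -0.0, -1.0]]
contact_force: [-1.9, 4.6, 4.3]
finger_gap: 0.0562
gripper_force: 3.3
```

Emit:
{"name": "move_arm", "arguments": {"hand": [64,64,64], "slide": [[-0.002,0,0],[-0.004,0,0],[-0.005,0,0]], "twist": [0,0,0]}}

```text
time: 6.58
position: [0.5184, 0.1104, 0.0527]
orientation: [[-0.069, 0.998, -0.0], [0.998, 0.069, 0.001], [0.001, -0.0, -1.0]]
contact_force: [-2.2, 5.6, 4.8]
finger_gap: 0.0565
gripper_force: 3.3
```

Emit:
{"name": "move_arm", "arguments": {"hand": [64,64,64], "slide": [[-0.0015,0,0],[-0.003,0,0],[-0.003,0,0]], "twist": [0,0,0]}}

```text
time: 6.83
position: [0.5185, 0.1094, 0.0527]
orientation: [[-0.071, 0.997, 0.0], [0.997, 0.071, 0.004], [0.004, 0.0, -1.0]]
contact_force: [-2.6, 8.0, 4.7]
finger_gap: 0.0566
gripper_force: 4.8
```

Emit:
{"name": "move_arm", "arguments": {"hand": [64,64,64,64], "slide": [[-0.002,0,0],[-0.003,0,0],[-0.003,0,0],[-0.003,0,0]], "twist": [0,0,0,0]}}

```text
time: 7.17
position: [0.5185, 0.1092, 0.0528]
orientation: [[-0.074, 0.997, 0.001], [0.997, 0.074, 0.008], [0.008, 0.001, -1.0]]
contact_force: [-3.6, 11.5, 4.0]
finger_gap: 0.0563
gripper_force: 6.9
```

```bash
python3 - <<'E'
from h import *;from workcell import manip,optics
s=manip.read_state();print(s["time"],s["position"],tochute(s["position"]),s["contact_force"])
c=optics.get_image("wrist")
cv2.imwrite("pics/w6.png",cv2.cvtColor(c["image"],cv2.COLOR_RGB2BGR))
E
```

```text
7.1667 [0.51851655 0.10915943 0.05278954] [-0.06333023 -0.02939954] [-3.59656654 11.45421731  4.03241199]
```

The tray has stopped: the finger stalled at chute x -0.063 (tray within ~1 mm of home) with push force up to 11 N. I'll back off the push plate first, then release upward.

Emit:
{"name": "move_arm", "arguments": {"hand": [64,64,64,64,64,64,64], "slide": [[0.003,0,0],[0.006,0,0],[0.009,0,0],[0.012,0,0],[0.014,0,0],[0.015,0,0],[0.015,0,0]], "twist": [0,0,0,0,0,0,0]}}

```text
time: 7.8
position: [0.5175, 0.1174, 0.0525]
orientation: [[-0.067, 0.998, -0.002], [0.998, 0.067, -0.003], [-0.003, -0.002, -1.0]]
contact_force: [-1.9, -2.8, 4.5]
finger_gap: 0.0562
gripper_force: 2.4
```

```bash
python3 - <<'E'
from h import *;from workcell import manip,optics
s=manip.read_state();print(s["time"],s["position"],tochute(s["position"]),s["contact_force"])
c=optics.get_image("wrist");e=optics.get_image("top")
jm=cv2.resize(e["image"][150:230,140:310],None,fx=2.3,fy=2.3,interpolation=cv2.INTER_CUBIC)
im=c["image"][60:384,100:500];o=np.zeros((324,400+jm.shape[1],3),np.uint8);o[:,:400]=im;o[:jm.shape[0],400:]=jm
cv2.imwrite("pics/w7.png",cv2.cvtColor(o,cv2.COLOR_RGB2BGR))
E
```

```text
7.8 [0.51751501 0.11740313 0.05246093] [-0.07162327 -0.02983202] [-1.90383984 -2.80164204  4.46291778]
```

View pics/w7.png

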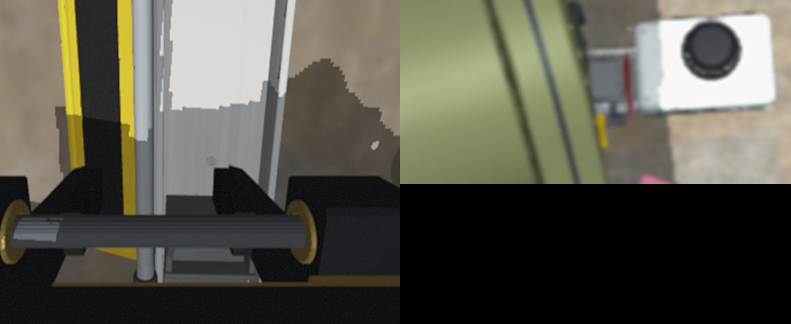

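The right finger (crop 225, 185) has parted from the push plate at row ~250. In the top view both tiles are past the red blade (627, 85). Now let the press plate up.

Emit:
{"name": "move_arm", "arguments": {"hand": [64,64,64,64,64,64,64,64], "slide": [[0,0,-0.003],[0,0,-0.007],[0,0,-0.011],[0,0,-0.016],[0,0,-0.025],[0,0,-0.05],[0,0,-0.085],[0,0,-0.12]], "twist": [0,0,0,0,0,0,0,0]}}

```text
time: 8.57
position: [0.5182, 0.1197, 0.1743]
orientation: [[-0.069, 0.998, -0.0], [0.998, 0.069, 0.001], [0.001, -0.0, -1.0]]
contact_force: [0.8, -0.3, 0.1]
finger_gap: 0.0562
gripper_force: 0.0
```

Emit:
{"name": "move_arm", "arguments": {"hand": [64,64,64,64,64,64,64,64], "slide": [[0.03,0,-0.03],[0.06,0,-0.06],[0.1,0,-0.09],[0.13,0,-0.09],[0.16,0,-0.09],[0.19,0,-0.09],[0.19,0,-0.09],[0.19,0,-0.09]], "twist": [0,0,0,0,0,0,0,0]}}

```text
time: 9.23
position: [0.5045, 0.3114, 0.2636]
orientation: [[-0.072, 0.997, 0.001], [0.997, 0.072, 0.003], [0.003, 0.001, -1.0]]
contact_force: [-0.6, -0.3, -0.1]
finger_gap: 0.0564
gripper_force: 0.0
```

```bash
python3 - <<'E'
from h import *;from workcell import manip,optics
s=manip.read_state();print(s["time"],s["position"],s["contact_force"])
c=optics.get_image("scene");e=optics.get_image("top")
a=cv2.resize(c["image"][170:310,130:300],(437,360),interpolation=cv2.INTER_CUBIC)
b=cv2.resize(e["image"][150:230,220:300],(360,360),interpolation=cv2.INTER_CUBIC)
cv2.imwrite("pics/w8.png",cv2.cvtColor(np.hstack([a,b]),cv2.COLOR_RGB2BGR))
P=[[-.053,0,.05],[0,.02,.014],[-.031,-.0795,.049]]
print(np.round((proj(c,chute(O,YAW,P))-[130,170])*360/140),np.round((proj(e,chute(O,YAW,P))-[220,150])*4.5+[437,0]))
E
```

```text
9.2333 [0.50447466 0.31141952 0.26362482] [-0.58512739 -0.33707122 -0.10199056]
[[223. 124.]
 [253. 103.]
 [306. 159.]] [[429. 147.]
 [526. 117.]
 [476. 285.]]
```

View pics/w8.png

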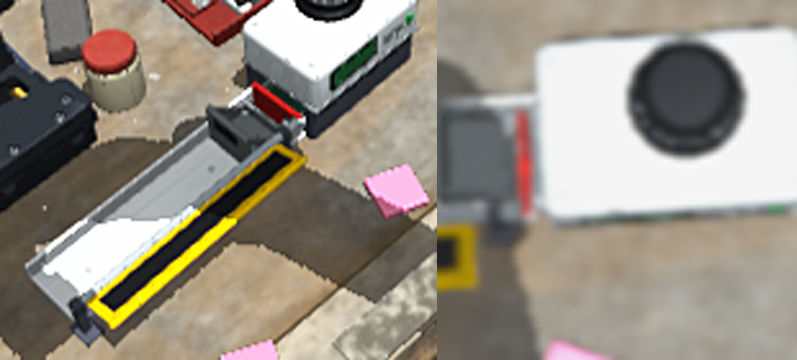

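The gate is shut: the blade is down at (277, 100) and the plate corner at (304, 155), as predicted for shut. The push plate is just behind the blade at (225, 125), and nothing is touched. Handing in.

```bash
python3 -c "
from workcell import sign_off
print(sign_off())"
```

```text
the job is handed in; nothing more can be done
None
```

I pushed the tray fully home in the reader with the press plate held down, then let the gate drop shut behind the tiles, and handed the job in after about 9 s of robot time; the hand-in gave no verdict.

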